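Catch the kiln props from the dispenser chute in a mug

ROBOT

A 6-joint arm with a two-finger parallel gripper is mounted at the origin on the work surface; the furniture and walls round the work are solid. World frame = base frame: x ahead of the robot, y to its left, z up, the work surface at z = 0. Lengths are in mm, angles in rad, forces in N, time in s.
With the tool pointing down it reaches from about 275 to 725 mm from the base axis. Payload 5.6 kg.
Tool frame: the origin (TCP) lies on the centre line of the jaws, within the pads' length; the fingertips stand 22 mm ahead of it and the grasp point (between the pads) lies 3 mm ahead of it; z points along the fingers, y is the line along which they close (so a half turn about z gives the same grasp; the last joint's range is limited). The gripper opens to 85 mm and grips with 20 to 120 N. Pads are 22 mm wide; open, the fingers measure 114 mm over their backs; the gripper's body (76 mm by 85 mm) begins 54 mm behind the grasp point. The pads swing forward as they close: fully open they stand 13 mm farther back than shut.
Start: joints at [-0.869, 0.255, 0.108, 0, -1.424, -0.285], TCP at [222.678, -502.899, 253.283] pointing down, gripper open.
Joint ranges: [-2.95, 2.95], [-1.21, 1.97], [-1.09, 1.5], [-2.87, 1.71], [-2.94, -0.07], [-3.05, 3.05]. Speed limits (rad/s): [2.57, 2.57, 3.14, 3.14, 3.14, 3.14].

INTERFACE

Orientations are given as [roll, pitch, yaw] about the fixed x, y, z axes, in that order (R = Rz(yaw) Ry(pitch) Rx(roll)).
In Python, from rig import state, cams, ctrl gives the robot as it stands.
- The arm moves only by the tool step_arm, never from a script. Its argument "plan" is a list of rows, each an object of numbers: "x", "y", "z": the shift along the tool's x, y, z in units of 40 mm (1.0 is 40 mm); "turn": the turn about the tool's z in units of 8 degrees (1.0 is 8 degrees); "grip": the gripper command: -1 is shut, 1 is fully open, values between are in proportion. In form: [{"x": .., "y": .., "z": .., "turn": .., "grip": ..}, ...]. A call has exactly 8 rows; each row shifts and turns the commanded pose from where the row before left it, along the tool's axes as they then stand; what a row does not reach is not made up. A row lasts 1/10 s, in which the tool goes at most 50 mm and 8.59 degrees, less where a joint would pass 70% of its speed; a pose out of reach is approached as far as the arm can. A call is refused whole if a number of a shift passes 1 or a number of a turn 1, either way. A call with a gripper value outside its range is refused whole. The fingers move at their own pace and stop on an object; the grip force is fixed at half the most. Time passes only in rows, so rows that do not move let the fingers close, or fill a call up. It gives the time, the measured TCP pose, the force, the opening and the grip force at its end, in the units of the state.
- state(): the state, without advancing time (a new reading comes with each control period).
- cams.capture(name): name is "scene" or "top" or "wrist"; returns a dict with "frame" (420x560x3 uint8, red, green, blue), "camera_matrix" (3x3 intrinsics, pixels), "rvec" (rotation vector, rad) and "tvec" (3), from world to camera coordinates, as OpenCV has them. Camera axes: x right, y down, z forward; pixel columns grow to the right and rows downward; lengths in mm; the calibration is good to about 2 mm. The wrist camera is an equidistant fisheye: a pixel r from the principal point sees the ray r / f radians off the axis. A picture is of the moment at which its call begins. There is no depth.
- ctrl.finish_job(): hands the job in; it is judged then, once.
The state is a dict: "time_s": time; "joint_pos": joint angles; "dq": joint speeds; "joint_torque": joint torques, N m; "position": TCP position; "orientation": TCP orientation; "wrist_force": force on the tool from outside, world axes, zero at the start; "torque": the same for the moment, N m; "opening": finger opening in mm; "gripper_force": force on a finger pad.
Only numpy, scipy, OpenCV 4.12 (cv2) and the standard library are available. Lean on these libraries where they do the work, as an engineer would, in place of code of your own. Each camera call takes 0.05 s, during which the arm holds its last target. There are 200 camera calls.

TASK

Take the cream mug that stands in the group with the olive tin and the red-capped jar by its handle and hold it, upright and off the table, under the mouth of the sloping chute, so that its side pushes the red paddle back and keeps the gate open until all three terracotta kiln props have slid into the mug. Then set the mug with the props gently down, upright, on the round cork coaster and let go. Spill no prop on the table, and leave the bottles, the jar and the tin standing where they are.

Things in the scene. Friction and masses are not known exactly. Their poses are not given: they have to be found in the camera images.
- mug_center (a point): Cream mug (the loose one near the olive tin and the red-capped jar; another like it stands far back at the left and is not used), 118 mm tall, 75 mm outside diameter, about 66 mm inside, floor 6 mm thick, 0.27 kg. Point on the mug's axis half-way up (59 mm above its underside). z up the axis; the handle sticks out towards -y.
- mug_handle (a point): Point to pinch on the mug's handle: the upright bar of the handle, 64 mm from the mug's axis (towards the mug's -y), 80 mm above its underside. The handle is 8 mm thick along the mug's x; its upright bar runs from 49 to 103 mm above the underside and its outer face is 73 mm from the mug's axis; 15 mm or more of open space lies between bar and mug body. Same axes as the mug.
- chute_lip (a point): Fixed dispenser: grey stand with an aluminium trough, 35 mm wide inside, sloping at 36 degrees down to its mouth. Point at the middle of the lip where the trough's floor ends, 235 mm above the table (z = 0 there). x is level and points back, uphill (props leave towards -x), y across, z up. The stand's post is 145 mm behind the lip, its foot begins 65 mm behind it.
- gate (a joint): Red gate plate, upright, 4 mm in front of the lip; lift in m: 0 shut, 0.05 open. Moved only by the paddle. Grey cheeks, 50 mm apart over their outsides, flank it: they reach from 9 mm in front of the lip to 41 mm behind it and from 2 mm below to 103 mm above it.
- catch_point (a point): Point 22 mm below and 14 mm in front of the lip: where the middle of the mug's mouth is best held. The mug's side then has the paddle nearly fully back; up to 7 mm farther in does no harm. Each prop slides out, tips over the lip and lands 0 to 50 mm in front of it. All run out within about 1.5 s. Same axes as the lip.
- paddle (a joint): Red paddle hinged 33 mm behind and 4 mm above the lip, hanging below the trough; angle in rad, 0 at rest (gate shut), 0.36 fully pushed back (gate lifted 50 mm). The gate lifts in proportion; the props pass from about 0.28. A spring (about 1 N at rest to 2.5 N fully back, at the paddle's lower end) shuts it again when let go.
- paddle_face (a point): Middle of the paddle's front face, 95 mm below its hinge. The paddle is 46 mm wide, its plate reaches from 44 to 110 mm below the hinge. At rest it leans forward, its face here 6 mm in front of the lip and about 83 mm below it; fully back it is upright and its face is 27 mm behind the lip. x of its frame leans with the paddle.
- coaster_top (a point): Round cork coaster, 130 mm across, 7 mm thick, fixed on the table; middle of its top face.
- prop_1: Terracotta kiln prop, a rounded bar 38 x 25 x 25 mm, 50 g, the lowest, against the gate of the three waiting in a row on the chute. Origin at its centre, x along its length.
- prop_2: Terracotta kiln prop, a rounded bar 38 x 25 x 25 mm, 50 g, the middle of the three waiting in a row on the chute. Origin at its centre, x along its length.
- prop_3: Terracotta kiln prop, a rounded bar 38 x 25 x 25 mm, 50 g, the uppermost of the three waiting in a row on the chute. Origin at its centre, x along its length.
- olive_tin_mid (a point): Bystander: olive-gold screw tin, 68 mm across, 74 mm tall, loose. Point on its axis, half-way up.
- red_cap_jar_mid (a point): Bystander: pale jar with a red cap, 76 mm across, 99 mm tall, loose. Point on its axis, half-way up.
- tea_bottle_mid (a point): Bystander: brown bottle with a white cap, 78 mm across, 177 mm tall, loose. Point on its axis, half-way up.
- oxide_red_mid (a point): Bystander: small dark red bottle with a white cap, 32 mm across, 53 mm tall, loose. Point on its axis, half-way up.
- oxide_blue_mid (a point): Bystander: small dark blue bottle with a white cap, 32 mm across, 48 mm tall, loose. Point on its axis, half-way up.

How it is judged:
By the outcome, as a careful person would: the job done as asked, in the order asked, and still so for the second after the job is handed in, with the robot touching nothing.
It also fails if it takes over 58 s, if anything falls off the work surface, if the arm or the gripper's body presses on something with over 40 N, if the wrist force passes 120 N, or if a joint passes its speed limit or range.

## Working session

There is one attempt and no reset: what is moved stays moved. The work goes in short steps, Python scripts to look and compute and a tool call to move; the robot and the scene stay as the last step left them, time stands still between calls to the robot, and variables do not carry over. Pictures are saved under pics/ and viewed, at most 10 in all, crops included, and the job is handed in when it is done.

Besides the shell and the picture viewer there is one more tool, called after "Request:" as name(argument=value, ...), one argument or row to a line, values as JSON. step_arm: Moves the arm, as the interface text tells. Its arguments: {"type":"object","properties":{"plan":{"type":"array"}},"required":["plan"]}

```bash
mkdir -p pics; python3 - <<'E'
from rig import state,cams
import cv2,pickle,numpy as np
d={}
for n in("scene","top"):
    c=cams.capture(n);d[n]=c
    cv2.imwrite(f"pics/{n}0.png",cv2.resize(c["frame"][:,:,::-1],(784,588)))
    print(n,c["camera_matrix"].tolist(),np.array(c["rvec"]).ravel(),np.array(c["tvec"]).ravel())
pickle.dump(d,open("d0.pkl","wb"))
s=state();print(s["position"],s["orientation"],s["opening"])
E
```

```text
scene [[495.97303828720686, 0.0, 274.3711185710211], [0.0, 495.97303828720686, 216.48480130210388], [0.0, 0.0, 1.0]] [ 1.94626327 -0.48703347  0.2781554 ] [-484.04326868  272.37955301 1189.33899267]
top [[389.1864729881087, 0.0, 277.5459405959786], [0.0, 389.1864729881087, 212.7153199854155], [0.0, 0.0, 1.0]] [ 2.16453076 -2.11873523  0.15513834] [ -31.70582234  564.30811047 1301.37634226]
[ 222.53658105 -502.52650892  252.49427449] [ 3.13990863e+00 -8.30368114e-05 -2.72489525e+00] 85.40054598453996
```

View pics/scene0.png

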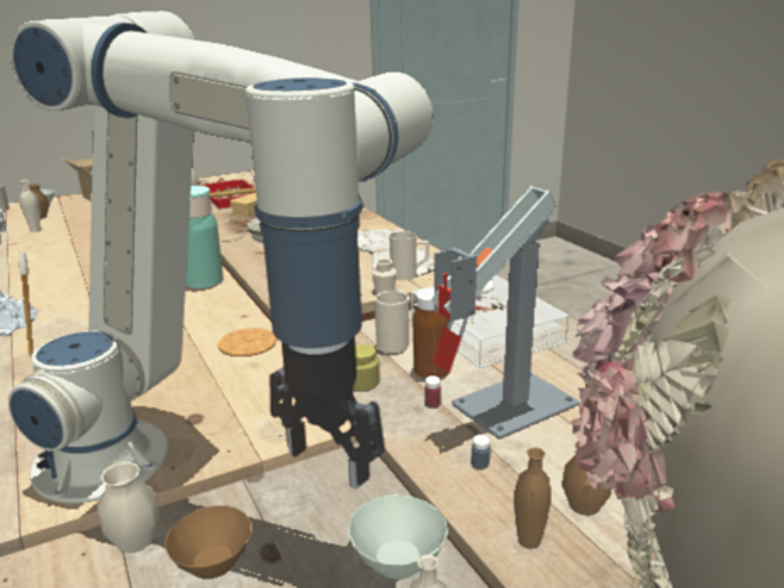

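View pics/top0.png

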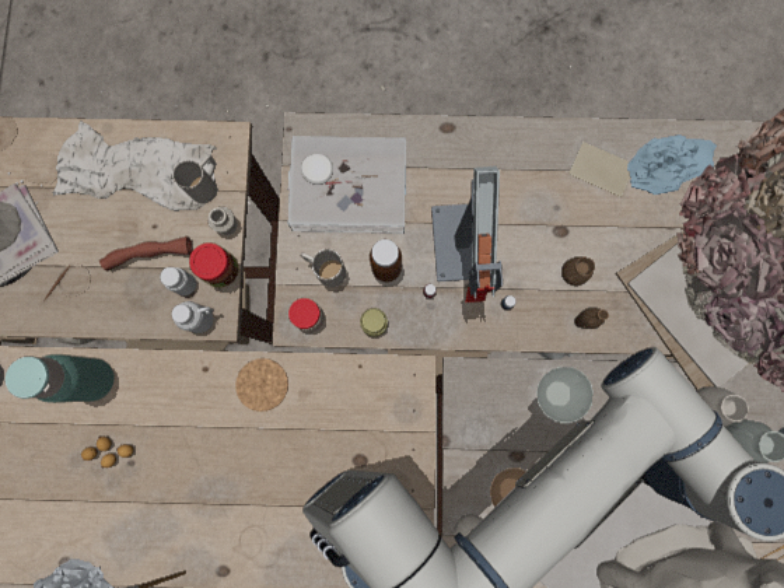

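The scene view shows the mug at (392,322) beside the tin. The top view shows it at (328,267) with its handle at about (308,257), up-left. The coaster is at (262,385), the jar cap at (305,314), the tin at (374,322) and the chute mouth near (482,292).

```bash
cat > h.py <<'E'
import cv2,numpy as np
def ray(c,u,v,z):
    K=np.array(c["camera_matrix"]);R=cv2.Rodrigues(np.array(c["rvec"]).ravel())[0];t=np.array(c["tvec"]).ravel()
    d=R.T@np.linalg.inv(K)@[u,v,1];o=-R.T@t
    return (o+d*(z-o[2])/d[2])
def proj(c,P):
    return cv2.projectPoints(np.array([P],float),np.array(c["rvec"]),np.array(c["tvec"]),np.array(c["camera_matrix"]),None)[0].ravel()
def tri(cs,uvs):
    A=[];b=[]
    for c,(u,v) in zip(cs,uvs):
        p=ray(c,u,v,0);q=ray(c,u,v,500);d=(q-p)/np.linalg.norm(q-p);M=np.eye(3)-np.outer(d,d);A.append(M);b.append(M@p)
    return np.linalg.solve(sum(A),sum(b))
E
python3 - <<'E'
import pickle;from h import *
d=pickle.load(open("d0.pkl","rb"));c=d["top"];f=c["frame"][:,:,::-1]
crop=f[110:290,160:380];cv2.imwrite("pics/crop1.png",cv2.resize(crop,None,fx=3.3,fy=3.3,interpolation=cv2.INTER_CUBIC))
r=d["scene"]["frame"][:,:,::-1];cv2.imwrite("pics/crop2.png",cv2.resize(r[120:320,230:430],None,fx=3,fy=3,interpolation=cv2.INTER_CUBIC))
s=1.4
for n,u,v,z in[("mugrim",328,267,118),("handle",308,257,95),("jar",305,314,99),("tin",374,322,74),("bottle",385,248,177),("coaster",262,385,7),("ored",430,290,53),("oblue",509,302,48),("lip",486,285,235),("chutetop",487,172,400)]:
    print(n,ray(c,u/s,v/s,z).round(0))
h=cv2.cvtColor(f,cv2.COLOR_BGR2HSV)
m=cv2.inRange(h,(8,90,90),(20,255,255));m[:250]=0;m[300:]=0;m[:,:150]=0;m[:,230:]=0
ct=max(cv2.findContours(m,0,2)[0],key=cv2.contourArea);e=cv2.minEnclosingCircle(ct);print(e,ray(c,*e[0],7))
E
```

```text
mugrim [624. 124. 118.]
handle [652. 175.  95.]
jar [514. 176.  99.]
tin [501.  14.  74.]
bottle [658. -10. 177.]
coaster [345. 289.   7.]
ored [ 585. -121.   53.]
oblue [ 560. -315.   48.]
lip [ 568. -226.  235.]
chutetop [ 752. -200.  400.]
((186.6552734375, 274.5496826171875), 18.67644691467285) [346.98048722 290.60742768   7.        ]
```

View pics/crop1.png

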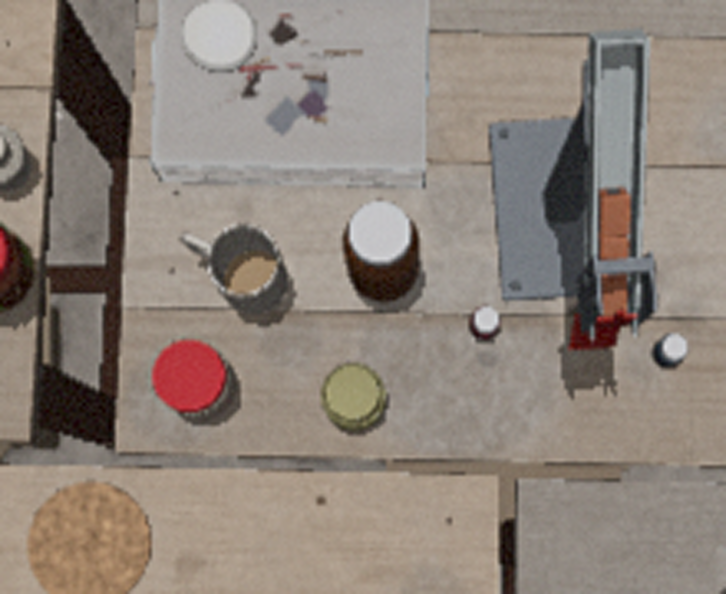

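View pics/crop2.png

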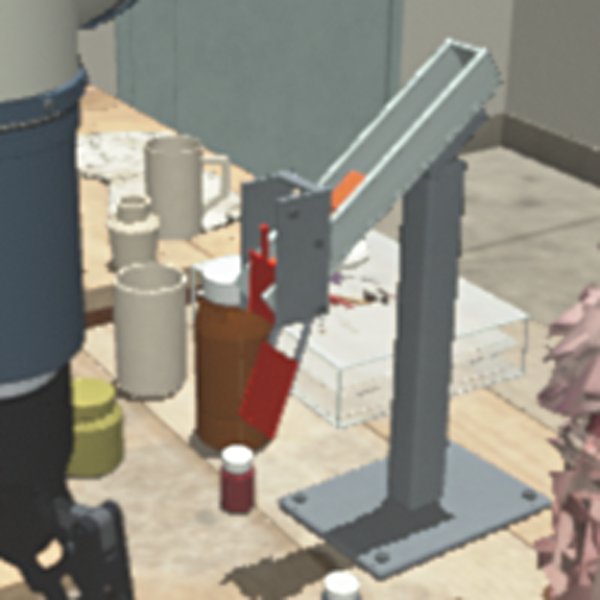

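Crop 1: the mug rim is centred near (246,261) with the handle tip at (183,240), and the foot's left edge runs (490,122)-(503,300). Crop 2: the near cheek's corners are at about (275,190), (330,190), (275,308) and (328,325), and the far cheek's front edge runs from (243,183) to (243,265).

```bash
python3 - <<'E'
import pickle;from h import *
d=pickle.load(open("d0.pkl","rb"));T=d["top"];S=d["scene"]
for n,c in d.items():
    R=cv2.Rodrigues(np.array(c["rvec"]).ravel())[0];print(n,(-R.T@np.array(c["tvec"]).ravel()).round())
t=lambda u,v,z:ray(T,160+u/3.3,110+v/3.3,z).round(1)
s=lambda u,v,z:ray(S,230+u/3,120+v/3,z).round(1)
print("rim",t(246,261,118),"tip",t(183,240,100),"rim pts",t(210,258,118),t(285,258,118),t(244,225,118))
print("jar",t(190,376,99),"tin",t(353,393,74),"bottle",t(380,232,177))
print("foot",t(490,122,8),t(503,300,8))
print("trough sides top",t(595,33,420),t(648,33,420))
print("near cheek FT",s(275,190,338),"BT",s(330,190,338),"FB",s(275,308,233),"BB",s(328,325,233))
print("far cheek FT",s(243,183,338),"FB",s(243,265,233))
print("foot scene",s(280,503,8),s(378,577,8),s(548,495,8),s(450,440,8))
print("paddle bottom",t(572,347,125),t(614,347,125), s(243,415,130),s(278,438,130))
print("mug scene rim",s(150,278,118),"coaster", ray(S,247/1.4,342/1.4,7))
print("cheek tops top view",t(597,262,338),t(655,257,338))
E
```

```text
scene [    5. -1094.   725.]
top [ 365.  -28. 1371.]
rim [629.  122.9 118. ] tip [653.1 189.7 100. ] rim pts [631.3 158.8 118. ] [632.8  84.1 118. ] [665.6 126.3 118. ]
jar [514.8 176.6  99. ] tin [503.9  14.4  74. ] bottle [647.4 -10.7 177. ]
foot [ 813.8 -126.6    8. ] [ 615.1 -142.5    8. ]
trough sides top [ 751.5 -177.5  420. ] [ 752.4 -218.6  420. ]
near cheek FT [ 557.9 -221.7  338. ] BT [ 592.3 -242.5  338. ] FB [ 569.3 -206.   233. ] BB [ 587.7 -251.9  233. ]
far cheek FT [ 545.4 -196.8  338. ] FB [ 591.2 -121.4  233. ]
foot scene [ 615.  -147.1    8. ] [ 624.9 -280.     8. ] [ 827.6 -252.3    8. ] [ 813.1 -133.1    8. ]
paddle bottom [ 548.3 -200.6  125. ] [ 549.1 -241.7  125. ] [ 555.6 -181.5  130. ] [ 560.4 -227.1  130. ]
mug scene rim [630.8 125.1 118. ] coaster [347.67266872 295.94203057   7.        ]
cheek tops top view [ 587.8 -191.6  338. ] [ 593.  -239.1  338. ]
```

Request:
step_arm(
  plan=[
    {"x": 0,"y": 0,"z": 0,"turn": -1,"grip": 0.2},
    {"x": -1,"y": 0,"z": 0,"turn": -1,"grip": 0.2},
    {"x": -1,"y": 0,"z": 0,"turn": -1,"grip": 0.2},
    {"x": -1,"y": 0,"z": 0,"turn": -1,"grip": 0.2},
    {"x": -1,"y": 0,"z": 0,"turn": -1,"grip": 0.2},
    {"x": -1,"y": 0,"z": 0,"turn": -0.75,"grip": 0.2},
    {"x": -1,"y": 0,"z": 0,"turn": 0,"grip": 0.2},
    {"x": -1,"y": 0,"z": 0,"turn": 0,"grip": 0.2},
  ],
)

```text
time_s: 0.9
position: [381.9, -280.6, 252.8]
orientation: [3.141, 0.0, -1.922]
wrist_force: [1.1, -0.7, 0.7]
opening: 50.9
gripper_force: 0.0
```

Request:
step_arm(
  plan=[
    {"x": -1,"y": -0.1,"z": 0,"turn": 0,"grip": 0.2},
    {"x": -1,"y": -0.1,"z": 0,"turn": 0,"grip": 0.2},
    {"x": -1,"y": -0.1,"z": 0,"turn": 0,"grip": 0.2},
    {"x": -1,"y": -0.2,"z": 0,"turn": 0,"grip": 0.2},
    {"x": -1,"y": -0.2,"z": 0,"turn": 0,"grip": 0.2},
    {"x": -1,"y": -0.2,"z": 0,"turn": 0,"grip": 0.2},
    {"x": -1,"y": -0.2,"z": 0,"turn": 0,"grip": 0.2},
    {"x": -1,"y": -0.2,"z": 0,"turn": 0,"grip": 0.2},
  ],
)

```text
time_s: 1.7
position: [541.0, 1.9, 253.0]
orientation: [3.141, -0.0, -1.922]
wrist_force: [-0.5, 0.2, 0.5]
opening: 51.2
gripper_force: 0.0
```

Request:
step_arm(
  plan=[
    {"x": -1,"y": -0.2,"z": 0,"turn": 0,"grip": 0.2},
    {"x": -1,"y": -0.2,"z": 0,"turn": 0,"grip": 0.2},
    {"x": -1,"y": -0.2,"z": 0,"turn": 0,"grip": 0.2},
    {"x": -0.7,"y": -0.2,"z": 0,"turn": 0,"grip": 0.2},
    {"x": 0,"y": 0,"z": 0,"turn": 0,"grip": 0.2},
    {"x": 0,"y": 0,"z": 0,"turn": 0,"grip": 0.2},
    {"x": 0,"y": 0,"z": 0,"turn": 0,"grip": 0.2},
    {"x": 0,"y": 0,"z": 0,"turn": 0,"grip": 0.2},
  ],
)

```text
time_s: 2.5
position: [621.3, 127.3, 253.8]
orientation: [-3.141, 0.0, -1.923]
wrist_force: [0.0, 0.2, -0.3]
opening: 51.6
gripper_force: 0.0
```

```bash
python3 - <<'E'
from rig import state,cams
import cv2,pickle,numpy as np
c=cams.capture("wrist");pickle.dump(c,open("w1.pkl","wb"))
cv2.imwrite("pics/w1.png",cv2.resize(c["frame"][:,:,::-1],(784,588)))
print(c["camera_matrix"],c["rvec"],c["tvec"]);s=state();print(s["position"],s["orientation"])
E
```

```text
[[325.1922621    0.         283.01306806]
 [  0.         325.1922621  204.83291348]
 [  0.           0.           1.        ]] [-0.53693083 -3.01175446 -0.44001253] [ 538.24146191 -356.78956278  283.42475708]
[621.2817061  127.39173995 253.84115295] [-3.14115298e+00  3.88847056e-04 -1.92285951e+00]
```

View pics/w1.png

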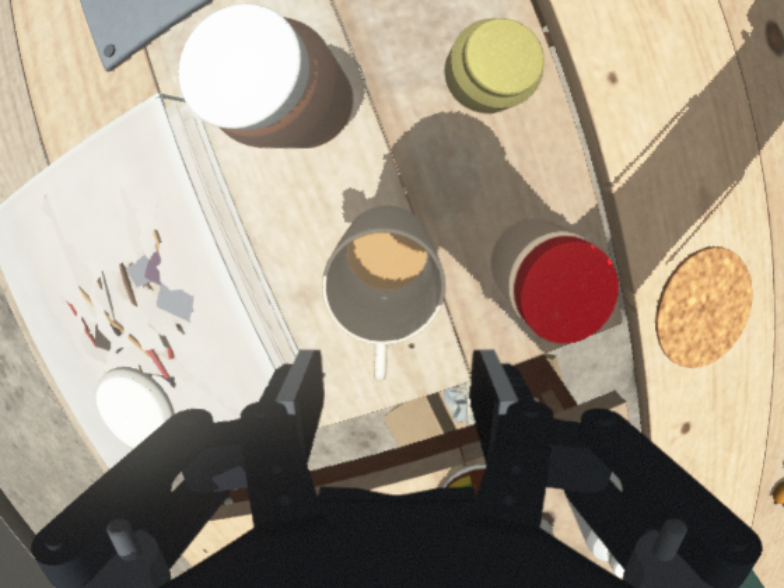

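The wrist view shows the mug rim centred at (384,286), the handle running from (381,343) to (380,377), the coaster at (704,306), the jar at (567,289) and the bottle cap at (245,66).

```bash
cat >> h.py <<'E'
def fray(c,u,v,z):
    K=np.array(c["camera_matrix"]);R=cv2.Rodrigues(np.array(c["rvec"]).ravel())[0];t=np.array(c["tvec"]).ravel()
    x=np.array([u-K[0,2],v-K[1,2]]);r=np.linalg.norm(x);a=r/K[0,0]
    d=R.T@np.array([*(x/r*np.sin(a)),np.cos(a)]);o=-R.T@t
    return o+d*(z-o[2])/d[2]
def totool(dw,yaw):
    c,s=np.cos(yaw),np.sin(yaw)
    return np.array([dw[0]*c+dw[1]*s,dw[0]*s-dw[1]*c,-dw[2]])/40
E
python3 - <<'E'
import pickle;from h import *
c=pickle.load(open("w1.pkl","rb"));f=lambda u,v,z:fray(c,u/1.4,v/1.4,z)
P=np.array([f(u,v,118) for u,v in((325,286),(443,286),(384,229),(384,342))]);print(P.round(1),P[:2].mean(0),P[2:].mean(0))
ctr=(P[:2].mean(0)+P[2:].mean(0))/2
tip=f(380,377,103);root=f(381,350,103);print(ctr,tip,root,"ang",np.degrees(np.arctan2(*(tip-ctr)[1::-1])),np.linalg.norm((tip-ctr)[:2]))
print("jar",f(567,289,99),"coaster",f(704,306,7),"bottle",f(245,66,177),"tin",f(504,57,74))
a=np.arctan2(*(tip-ctr)[1::-1]);h=ctr[:2]+64*np.array([np.cos(a),np.sin(a)]);print("handle",h)
print(totool(np.array([*h,83])-[621.3,127.4,253.8],-1.923))
E
```

```text
[[660.9 115.4 118. ]
 [595.6 139.4 118. ]
 [616.3  95.8 118. ]
 [640.8 160.9 118. ]] [628.24850073 127.40287763 118.        ] [628.51368067 128.34778334 118.        ]
[628.3810907  127.87533048 118.        ] [655.09308633 189.95462334 103.        ] [647.3101242  171.51510684 103.        ] ang 66.71835417331651 67.58231507735971
jar [517.97358208 176.20325205  99.        ] coaster [347.41847026 288.31229928   7.        ] bottle [642.83323784  -4.0612684  177.        ] tin [505.13218272  19.22590674  74.        ]
handle [653.67717176 186.66400527]
[-1.66987824 -0.2486391   4.27      ]
```

Request:
step_arm(
  plan=[
    {"x": -0.8,"y": -0.12,"z": 0,"turn": 0,"grip": 0.2},
    {"x": -0.82,"y": -0.12,"z": 0.5,"turn": 0,"grip": 0.2},
    {"x": 0,"y": 0,"z": 1,"turn": 0,"grip": 0.2},
    {"x": 0,"y": 0,"z": 0.5,"turn": 0,"grip": 0.2},
    {"x": 0,"y": 0,"z": 0,"turn": 0,"grip": 0.2},
    {"x": 0,"y": 0,"z": 0,"turn": 0,"grip": 0.2},
    {"x": 0,"y": 0,"z": 0,"turn": 0,"grip": 0.2},
    {"x": 0,"y": 0,"z": 0,"turn": 0,"grip": 0.2},
  ],
)

```text
time_s: 3.35
position: [653.7, 185.8, 175.5]
orientation: [-3.139, 0.002, -1.922]
wrist_force: [-0.1, -0.2, -0.0]
opening: 51.3
gripper_force: 0.0
```

```bash
python3 - <<'E'
from rig import state,cams
import cv2,pickle,numpy as np
c=cams.capture("wrist");pickle.dump(c,open("w2.pkl","wb"))
cv2.imwrite("pics/w2.png",cv2.resize(c["frame"][:,:,::-1][100:350,150:420],None,fx=2.4,fy=2.4))
s=state();print(s["position"],s["orientation"])
E
```

```text
[653.47180825 185.8140919  175.10143419] [-3.13950962e+00  2.11371899e-03 -1.92214676e+00]
```

View pics/w2.png

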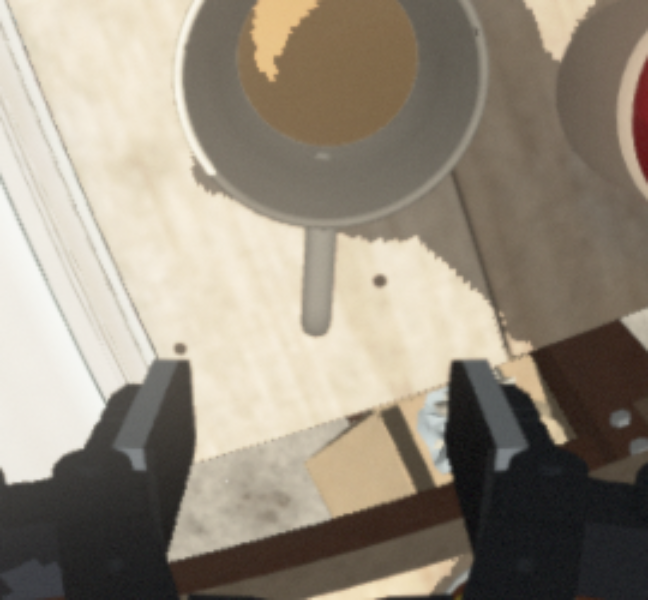

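The handle, from (320,230) to its tip at (317,334), lies mid-way between the pads at x≈190 and 450. I check its tip with a ray.

```bash
python3 - <<'E'
import pickle;from h import *
c=pickle.load(open("w2.pkl","rb"))
f=lambda u,v,z:fray(c,u/2.4+150,v/2.4+100,z)
t=f(317,335,101);r=f(319,226,118);l=f(176,75,118);q=f(486,75,118);m=(l+q)/2
print(t,r,m,np.linalg.norm((l-q)[:2]),np.degrees(np.arctan2(*(t-r)[1::-1])))
u=np.array([np.cos(1.195),np.sin(1.195)]);h=t[:2]-9*u;h2=r[:2]+26.5*u;print(h,h2,totool(np.array([*((h+h2)/2),83])-[653.5,185.8,175.1],-1.922))
E
```

```text
[656.53638945 193.55128566 101.        ] [643.94863623 161.00951039 118.        ] [628.94435584 128.29652876 118.        ] 70.8764096843088 68.85261910021445
[653.23326884 185.17934477] [653.67449136 185.66022523] [ 9.32182392e-03 -2.18749990e-03  2.30250000e+00]
```

Request:
step_arm(
  plan=[
    {"x": 0,"y": 0,"z": 0.8,"turn": 0,"grip": 0.2},
    {"x": 0,"y": 0,"z": 0.8,"turn": 0,"grip": 0.2},
    {"x": 0,"y": 0,"z": 0.5,"turn": 0,"grip": 0.2},
    {"x": 0,"y": 0,"z": 0.2,"turn": 0,"grip": 0.2},
    {"x": 0,"y": 0,"z": 0,"turn": 0,"grip": 0.2},
    {"x": 0,"y": 0,"z": 0,"turn": 0,"grip": -0.4},
    {"x": 0,"y": 0,"z": 0,"turn": 0,"grip": -1},
    {"x": 0,"y": 0,"z": 0,"turn": 0,"grip": -1},
  ],
)

```text
time_s: 4.2
position: [653.6, 186.1, 82.7]
orientation: [-3.14, 0.002, -1.922]
wrist_force: [-1.3, 2.4, 3.6]
opening: 7.7
gripper_force: 23.8
```

Request:
step_arm(
  plan=[
    {"x": 0,"y": 0,"z": 0,"turn": 0,"grip": -1},
    {"x": 0,"y": 0,"z": 0,"turn": 0,"grip": -1},
    {"x": 0,"y": 0,"z": 0,"turn": 0,"grip": -1},
    {"x": 0,"y": 0,"z": 0,"turn": 0,"grip": -1},
    {"x": 0,"y": 0,"z": 0,"turn": 0,"grip": -1},
    {"x": 0,"y": 0,"z": 0,"turn": 0,"grip": -1},
    {"x": 0,"y": 0,"z": 0,"turn": 0,"grip": -1},
    {"x": 0,"y": 0,"z": 0,"turn": 0,"grip": -1},
  ],
)

```text
time_s: 5.0
position: [653.5, 186.1, 82.7]
orientation: [-3.14, 0.001, -1.922]
wrist_force: [-1.2, 0.7, 6.5]
opening: 8.0
gripper_force: 58.5
```

Request:
step_arm(
  plan=[
    {"x": 0,"y": 0,"z": -0.2,"turn": 0,"grip": -1},
    {"x": 0,"y": 0,"z": -0.4,"turn": 0,"grip": -1},
    {"x": 0,"y": 0,"z": -0.6,"turn": 0,"grip": -1},
    {"x": 0,"y": 0,"z": -0.7,"turn": 0,"grip": -1},
    {"x": 0,"y": 0,"z": -0.7,"turn": 0,"grip": -1},
    {"x": 0,"y": 0,"z": -0.5,"turn": 0,"grip": -1},
    {"x": 0,"y": 0,"z": -0.2,"turn": 0,"grip": -1},
    {"x": 0,"y": 0,"z": 0,"turn": 0,"grip": -1},
  ],
)

```text
time_s: 5.8
position: [653.1, 186.0, 213.9]
orientation: [-3.141, 0.001, -1.922]
wrist_force: [-0.3, -0.2, -3.5]
opening: 7.8
gripper_force: 58.5
```

```bash
python3 - <<'E'
from rig import state,cams
import cv2,pickle,numpy as np
c=cams.capture("scene");pickle.dump(c,open("s2.pkl","wb"))
cv2.imwrite("pics/s2.png",cv2.resize(c["frame"][:,:,::-1],(784,588)))
s=state();print(s["position"],s["orientation"],s["wrist_force"],s["torque"])
E
```

```text
[652.56206107 185.88454198 212.37482023] [ 3.14034126e+00 -1.71496983e-04 -1.92209934e+00] [-0.03549015 -0.34211983 -2.42584408] [ 0.09716063 -0.03332615  0.02313602]
```

View pics/s2.png

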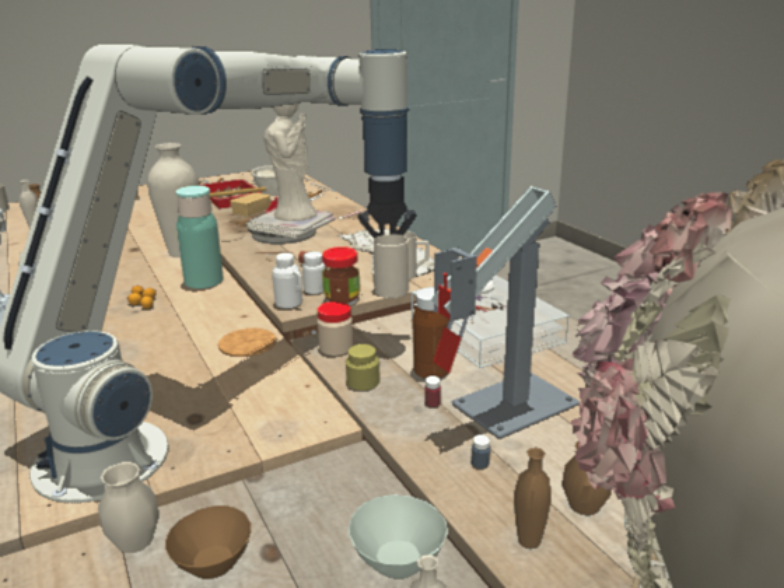

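The scene view shows the mug lifted and upright, at (392,265), with the other objects undisturbed. Next I move it clear to -x.

Request:
step_arm(
  plan=[
    {"x": 0.07,"y": 0.2,"z": 0,"turn": 0,"grip": -1},
    {"x": 0.15,"y": 0.4,"z": 0,"turn": 0,"grip": -1},
    {"x": 0.22,"y": 0.6,"z": 0,"turn": 0,"grip": -1},
    {"x": 0.26,"y": 0.7,"z": 0,"turn": 0,"grip": -1},
    {"x": 0.22,"y": 0.6,"z": 0,"turn": 0,"grip": -1},
    {"x": 0.18,"y": 0.5,"z": 0,"turn": 0,"grip": -1},
    {"x": 0.1,"y": 0.25,"z": 0,"turn": 0,"grip": -1},
    {"x": 0,"y": 0,"z": 0,"turn": 0,"grip": -1},
  ],
)

```text
time_s: 6.65
position: [512.8, 185.2, 213.0]
orientation: [3.141, -0.001, -1.921]
wrist_force: [0.2, -0.4, -2.0]
opening: 7.9
gripper_force: 58.6
```

```bash
python3 - <<'E'
from h import *
from rig import state
s=state();p=np.array(s["position"]);yaw=s["orientation"][2];print(p,yaw)
w=np.array([.3,.6]+[1]*11+[.8,.5,.2]);w/=w.sum();D=np.array([418,-199,212])-p
tr=np.array([.3,.7]+[.9]*9+[.8,.6,0,0,0]);tr*=10.65/tr.sum()
for a,b in zip(w,tr):
    print(np.round(totool(D*a,yaw),2),round(-b,2));yaw+=np.radians(8*b)
print(np.degrees(yaw))
E
```

```text
[512.77279814 185.23296899 212.99541461] -1.9210015851018163
[ 0.22 -0.02  0.  ] -0.3
[ 0.44 -0.03  0.  ] -0.71
[0.74 0.02 0.  ] -0.91
[0.73 0.12 0.  ] -0.91
[0.71 0.21 0.  ] -0.91
[0.68 0.3  0.  ] -0.91
[0.63 0.38 0.  ] -0.91
[0.58 0.46 0.  ] -0.91
[0.52 0.53 0.  ] -0.91
[0.44 0.59 0.  ] -0.91
[0.37 0.64 0.  ] -0.91
[0.28 0.68 0.  ] -0.81
[0.2  0.71 0.  ] -0.61
[0.11 0.58 0.  ] -0.0
[0.07 0.36 0.  ] -0.0
[0.03 0.14 0.  ] -0.0
-24.86528326427536
```

Request:
step_arm(
  plan=[
    {"x": 0.22,"y": -0.02,"z": 0,"turn": -0.3,"grip": -1},
    {"x": 0.44,"y": -0.03,"z": 0,"turn": -0.7,"grip": -1},
    {"x": 0.74,"y": 0.02,"z": 0,"turn": -0.9,"grip": -1},
    {"x": 0.73,"y": 0.12,"z": 0,"turn": -0.9,"grip": -1},
    {"x": 0.71,"y": 0.21,"z": 0,"turn": -0.9,"grip": -1},
    {"x": 0.68,"y": 0.3,"z": 0,"turn": -0.9,"grip": -1},
    {"x": 0.63,"y": 0.38,"z": 0,"turn": -0.9,"grip": -1},
    {"x": 0.58,"y": 0.46,"z": 0,"turn": -0.9,"grip": -1},
  ],
)

```text
time_s: 7.45
position: [464.0, -13.7, 212.7]
orientation: [3.141, 0.0, -1.023]
wrist_force: [-0.3, -0.6, -2.6]
opening: 7.7
gripper_force: 58.7
```

Request:
step_arm(
  plan=[
    {"x": 0.52,"y": 0.53,"z": 0,"turn": -0.9,"grip": -1},
    {"x": 0.44,"y": 0.59,"z": 0,"turn": -0.9,"grip": -1},
    {"x": 0.37,"y": 0.64,"z": 0,"turn": -0.9,"grip": -1},
    {"x": 0.28,"y": 0.68,"z": 0,"turn": -0.8,"grip": -1},
    {"x": 0.2,"y": 0.71,"z": 0,"turn": -0.6,"grip": -1},
    {"x": 0.11,"y": 0.58,"z": 0,"turn": -0.1,"grip": -1},
    {"x": 0.07,"y": 0.36,"z": 0,"turn": 0,"grip": -1},
    {"x": 0.03,"y": 0.14,"z": 0,"turn": 0,"grip": -1},
  ],
)

```text
time_s: 8.25
position: [414.8, -199.1, 212.6]
orientation: [3.141, 0.001, -0.444]
wrist_force: [0.2, -0.5, -2.0]
opening: 7.8
gripper_force: 58.6
```

```bash
python3 - <<'E'
from rig import state,cams
import cv2,pickle,numpy as np
d={n:cams.capture(n) for n in("wrist","scene","top")};pickle.dump(d,open("d3.pkl","wb"))
a=cv2.resize(d["wrist"]["frame"][:,:,::-1],(400,300));
w=d["wrist"]["frame"][:300,100:500,::-1];s=d["scene"]["frame"][100:400,230:430,::-1];
cv2.imwrite("pics/c3.png",cv2.resize(np.hstack([w,s]),(800,400)))
s=state();print(s["position"],s["orientation"],s["wrist_force"])
E
```

```text
[ 415.3203831  -197.6396506   212.87663333] [ 3.14150581e+00  7.78018259e-04 -4.42655037e-01] [-1.60179843  0.45245683 -2.55903533]
```

View pics/c3.png

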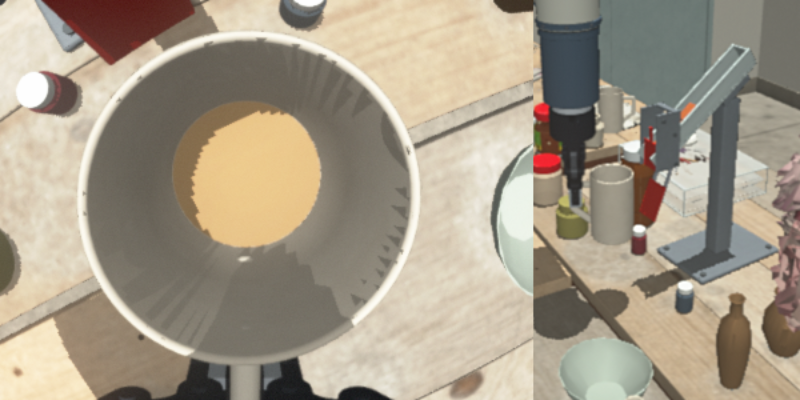

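The composite shows the mug rim in the wrist view centred at about (249,197), the paddle's bottom edge from about (112,63) to (195,12), and the mug upright in the scene view.

```bash
python3 - <<'E'
import pickle;from h import *
d=pickle.load(open("d3.pkl","rb"));c=d["wrist"]
f=lambda u,v,z:fray(c,u/1.3333+100,v/1.3333,z)
a,b=f(112,63,138),f(195,12,138);print(a,b,np.linalg.norm(a-b),(a+b)/2)
z=212.9-82.7+118
P=[f(u,v,z) for u,v in((80,197),(419,197),(249,33),(249,362))];print(np.round(P,1),(P[0]+P[1])/2,(P[2]+P[3])/2)
# red paddle in top view & scene
im=d["wrist"]["frame"];h=cv2.cvtColor(im,cv2.COLOR_RGB2HSV)
m=cv2.inRange(h,(0,150,40),(8,255,255))|cv2.inRange(h,(172,150,40),(180,255,255));m[100:]=0
ct=max(cv2.findContours(m,0,2)[0],key=cv2.contourArea);ap=cv2.approxPolyDP(ct,3,True)[:,0];
for q in ap: print(q,fray(c,*map(float,q),138).round(1))
E
```

```text
[ 542.44465984 -194.43712124  138.        ] [ 545.92013379 -238.16426846  138.        ] 43.865046707052755 [ 544.18239682 -216.30069485  138.        ]
[[ 486.  -196.6  248.2]
 [ 456.2 -259.3  248.2]
 [ 499.8 -241.3  248.2]
 [ 438.1 -212.   248.2]] [ 471.09279583 -227.93111609  248.2       ] [ 468.92592326 -226.64028233  248.2       ]
[133   0] [ 591.6 -177.9  138. ]
[183  47] [ 542.9 -194.   138. ]
[168  25] [ 561.3 -191.5  138. ]
[173  23] [ 560.7 -194.9  138. ]
[174  28] [ 557.3 -194.1  138. ]
[175  24] [ 559.4 -195.7  138. ]
[180  29] [ 554.6 -197.2  138. ]
[182  24] [ 556.9 -199.6  138. ]
[183  29] [ 553.6 -198.8  138. ]
[190  25] [ 553.6 -203.7  138. ]
[188  29] [ 551.9 -201.6  138. ]
[194  31] [ 548.7 -204.3  138. ]
[195  27] [ 550.8 -205.9  138. ]
[200  36] [ 543.8 -206.2  138. ]
[239   8] [ 548.6 -234.6  138. ]
[244   9] [ 546.6 -237.   138. ]
[241   0] [ 552.9 -237.9  138. ]
```

Request:
step_arm(
  plan=[
    {"x": -0.03,"y": -0.07,"z": 0,"turn": 0,"grip": -1},
    {"x": 0,"y": 0,"z": 0.15,"turn": 0,"grip": -1},
    {"x": 0,"y": 0,"z": 0.25,"turn": 0,"grip": -1},
    {"x": 0,"y": 0,"z": 0.25,"turn": 0,"grip": -1},
    {"x": 0,"y": 0,"z": 0.15,"turn": 0,"grip": -1},
    {"x": 0,"y": 0,"z": 0.07,"turn": 0,"grip": -1},
    {"x": 0,"y": 0,"z": 0,"turn": 0,"grip": -1},
    {"x": 0,"y": 0,"z": 0,"turn": 0,"grip": -1},
  ],
)

```text
time_s: 9.2
position: [415.5, -194.7, 178.7]
orientation: [3.142, -0.001, -0.442]
wrist_force: [0.4, 0.1, -2.8]
opening: 7.4
gripper_force: 58.6
```

Request:
step_arm(
  plan=[
    {"x": 0.08,"y": -0.05,"z": 0,"turn": 0,"grip": -1},
    {"x": 0.2,"y": -0.11,"z": 0,"turn": 0,"grip": -1},
    {"x": 0.26,"y": -0.15,"z": 0,"turn": 0,"grip": -1},
    {"x": 0.26,"y": -0.15,"z": 0,"turn": 0,"grip": -1},
    {"x": 0.26,"y": -0.15,"z": 0,"turn": 0,"grip": -1},
    {"x": 0.26,"y": -0.15,"z": 0,"turn": 0,"grip": -1},
    {"x": 0.2,"y": -0.12,"z": 0,"turn": 0,"grip": -1},
    {"x": 0.08,"y": -0.05,"z": 0,"turn": 0,"grip": -1},
  ],
)

```text
time_s: 10.0
position: [489.8, -188.2, 177.9]
orientation: [3.141, 0.001, -0.442]
wrist_force: [-2.7, 0.0, -4.2]
opening: 7.9
gripper_force: 58.9
```

Request:
step_arm(
  plan=[
    {"x": 0,"y": 0,"z": 0,"turn": 0,"grip": -1},
    {"x": 0,"y": 0,"z": 0,"turn": 0,"grip": -1},
    {"x": 0,"y": 0,"z": 0,"turn": 0,"grip": -1},
    {"x": 0,"y": 0,"z": 0,"turn": 0,"grip": -1},
    {"x": 0,"y": 0,"z": 0,"turn": 0,"grip": -1},
    {"x": 0,"y": 0,"z": 0,"turn": 0,"grip": -1},
    {"x": 0,"y": 0,"z": 0,"turn": 0,"grip": -1},
    {"x": 0,"y": 0,"z": 0,"turn": 0,"grip": -1},
  ],
)

```text
time_s: 10.8
position: [489.1, -188.3, 178.5]
orientation: [-3.142, -0.0, -0.442]
wrist_force: [-3.0, -0.3, -3.6]
opening: 7.8
gripper_force: 61.3
```

Request:
step_arm(
  plan=[
    {"x": 0,"y": 0,"z": 0,"turn": 0,"grip": -1},
    {"x": 0,"y": 0,"z": 0,"turn": 0,"grip": -1},
    {"x": 0,"y": 0,"z": 0,"turn": 0,"grip": -1},
    {"x": 0,"y": 0,"z": 0,"turn": 0,"grip": -1},
    {"x": 0,"y": 0,"z": 0,"turn": 0,"grip": -1},
    {"x": 0,"y": 0,"z": 0,"turn": 0,"grip": -1},
    {"x": 0,"y": 0,"z": 0,"turn": 0,"grip": -1},
    {"x": 0,"y": 0,"z": 0,"turn": 0,"grip": -1},
  ],
)

```text
time_s: 11.6
position: [489.1, -188.4, 178.5]
orientation: [3.142, -0.0, -0.442]
wrist_force: [-3.4, 0.5, -3.5]
opening: 7.7
gripper_force: 61.4
```

```bash
python3 - <<'E'
from rig import state,cams
import cv2,pickle,numpy as np
d={n:cams.capture(n) for n in("wrist","scene","top")};pickle.dump(d,open("d4.pkl","wb"))
w=cv2.resize(d["wrist"]["frame"][:300,100:500,::-1],(400,300));s=cv2.resize(d["scene"]["frame"][120:320,280:413,::-1],(400,600));t=cv2.resize(d["top"]["frame"][120:240,310:470,::-1],(400,300))
cv2.imwrite("pics/c4.png",np.hstack([np.vstack([w,t]),s]))
s=state();print(s["position"],s["orientation"],s["wrist_force"])
E
```

```text
[ 489.08440691 -188.37290703  178.47344301] [ 3.14155710e+00  6.06752184e-06 -4.41873506e-01] [-3.58934324  0.77891185 -3.44310453]
```

View pics/c4.png

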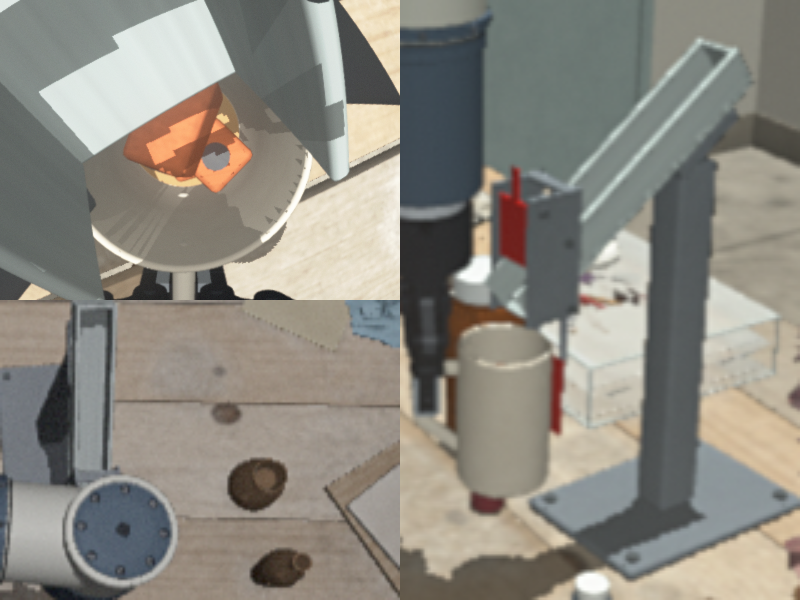

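The gate is lifted and the paddle is back at (555,395). The trough looks empty in the top and wrist views, and terracotta props show in the mug near (190,145). I back out along the same line and then weigh and look.

Request:
step_arm(
  plan=[
    {"x": 0,"y": 0,"z": 0,"turn": 0,"grip": -1},
    {"x": -0.1,"y": 0.06,"z": 0,"turn": 0,"grip": -1},
    {"x": -0.2,"y": 0.12,"z": 0,"turn": 0,"grip": -1},
    {"x": -0.3,"y": 0.17,"z": 0,"turn": 0,"grip": -1},
    {"x": -0.4,"y": 0.22,"z": 0,"turn": 0,"grip": -1},
    {"x": -0.4,"y": 0.22,"z": 0,"turn": 0,"grip": -1},
    {"x": -0.3,"y": 0.17,"z": 0,"turn": 0,"grip": -1},
    {"x": -0.1,"y": 0.05,"z": 0,"turn": 0,"grip": -1},
  ],
)

```text
time_s: 12.55
position: [405.8, -194.2, 179.0]
orientation: [-3.141, -0.002, -0.442]
wrist_force: [0.1, 0.3, -3.2]
opening: 7.7
gripper_force: 61.3
```

```bash
python3 - <<'E'
from rig import state,cams
from h import *
import pickle
d={n:cams.capture(n) for n in("wrist","scene")};pickle.dump(d,open("d5.pkl","wb"))
w=cv2.resize(d["wrist"]["frame"][:300,100:500,::-1],(448,336));s=cv2.resize(d["scene"]["frame"][120:320,280:413,::-1],(224,336))
cv2.imwrite("pics/c5.png",np.hstack([w,s]))
s=state();p=np.array(s["position"]);yaw=s["orientation"][2];print(p,yaw,s["wrist_force"])
off=np.array([54.7,-29.7]);print(np.array([347,289.5])-off)
# transfer to coaster keeping yaw
D=np.array([347-54.7,289.5+29.7,p[2]])-p;print(D,totool(D,yaw))
E
```

```text
[ 406.72714314 -194.18123426  178.98963117] -0.4420529653464602 [ 0.62698188  0.88420609 -4.84056198]
[292.3 319.2]
[-114.42714314  513.38123426    0.        ] [ -8.07625759 -10.37702884  -0.        ]
```

View pics/c5.png

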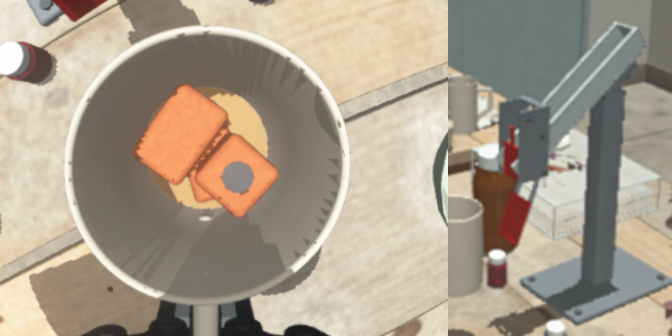

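The wrist view shows all three props in the mug, near (182,130), (237,178) and partly (205,160). The gate has shut again and the trough is empty. Next is the coaster.

Request:
step_arm(
  plan=[
    {"x": -0.18,"y": -0.23,"z": 0,"turn": 0,"grip": -1},
    {"x": -0.36,"y": -0.46,"z": 0,"turn": 0,"grip": -1},
    {"x": -0.6,"y": -0.77,"z": 0,"turn": 0,"grip": -1},
    {"x": -0.6,"y": -0.77,"z": 0,"turn": 0,"grip": -1},
    {"x": -0.6,"y": -0.77,"z": 0,"turn": 0,"grip": -1},
    {"x": -0.6,"y": -0.77,"z": 0,"turn": 0,"grip": -1},
    {"x": -0.6,"y": -0.77,"z": 0,"turn": 0,"grip": -1},
    {"x": -0.6,"y": -0.77,"z": 0,"turn": 0,"grip": -1},
  ],
)

```text
time_s: 13.45
position: [347.5, 71.1, 178.8]
orientation: [-3.14, -0.001, -0.441]
wrist_force: [1.0, 0.4, -4.2]
opening: 8.2
gripper_force: 61.3
```

Request:
step_arm(
  plan=[
    {"x": -0.6,"y": -0.77,"z": 0,"turn": 0,"grip": -1},
    {"x": -0.6,"y": -0.77,"z": 0,"turn": 0,"grip": -1},
    {"x": -0.6,"y": -0.77,"z": 0,"turn": 0,"grip": -1},
    {"x": -0.6,"y": -0.77,"z": 0,"turn": 0,"grip": -1},
    {"x": -0.6,"y": -0.77,"z": 0,"turn": 0,"grip": -1},
    {"x": -0.48,"y": -0.62,"z": 0,"turn": 0,"grip": -1},
    {"x": -0.3,"y": -0.39,"z": 0,"turn": 0,"grip": -1},
    {"x": -0.12,"y": -0.16,"z": 0,"turn": 0,"grip": -1},
  ],
)

```text
time_s: 14.25
position: [292.1, 319.1, 178.4]
orientation: [-3.141, 0.0, -0.44]
wrist_force: [0.5, -1.0, -3.6]
opening: 7.6
gripper_force: 61.3
```

```bash
python3 - <<'E'
from rig import state,cams
from h import *
c=cams.capture("wrist");im=c["frame"]
s=state();p=np.array(s["position"]);yaw=s["orientation"][2];print(p,yaw,s["wrist_force"])
h=cv2.cvtColor(im,cv2.COLOR_RGB2HSV)
cv2.imwrite("pics/w6.png",im[:,:,::-1])
# coaster in top view (may be hidden by arm)
t=cams.capture("top");g=cv2.cvtColor(t["frame"],cv2.COLOR_RGB2HSV);m=cv2.inRange(g,(8,100,100),(20,255,255));m[:245]=0;m[305:]=0;m[:,:150]=0;m[:,225:]=0
print((m>0).sum())
for n,cam,i in(("wrist",c,h),):
    m=cv2.inRange(i,(8,110,110),(20,255,255))
    for ct in cv2.findContours(m,0,1)[0]:
        if cv2.contourArea(ct)>80:
            q=np.array([fray(cam,*map(float,x[0]),7)[:2] for x in ct]);(u,r)=cv2.minEnclosingCircle(q.astype(np.float32))
            print(cv2.boundingRect(ct),cv2.contourArea(ct),np.round(u),round(r),"maxdist from coaster",np.linalg.norm(q-[347,289.5],axis=1).max().round())
E
```

```text
[292.29408818 319.02735758 178.3232744 ] -0.44036577705484836 [ 1.36828814  1.53077562 -2.80430986]
406
(222, 77, 126, 118) 8364.5 [333. 295.] 59 maxdist from coaster 73.0
```

Request:
step_arm(
  plan=[
    {"x": 0,"y": 0,"z": 0.15,"turn": 0,"grip": -1},
    {"x": 0,"y": 0,"z": 0.35,"turn": 0,"grip": -1},
    {"x": 0,"y": 0,"z": 0.45,"turn": 0,"grip": -1},
    {"x": 0,"y": 0,"z": 0.45,"turn": 0,"grip": -1},
    {"x": 0,"y": 0,"z": 0.35,"turn": 0,"grip": -1},
    {"x": 0,"y": 0,"z": 0.2,"turn": 0,"grip": -1},
    {"x": 0,"y": 0,"z": 0.1,"turn": 0,"grip": -1},
    {"x": 0,"y": 0,"z": 0.05,"turn": 0,"grip": -1},
  ],
)

```text
time_s: 15.15
position: [293.0, 316.7, 95.9]
orientation: [-3.141, -0.0, -0.442]
wrist_force: [-12.4, -5.4, 22.9]
opening: 7.3
gripper_force: 65.3
```

Request:
step_arm(
  plan=[
    {"x": 0,"y": 0,"z": 0.02,"turn": 0,"grip": -1},
    {"x": 0,"y": 0,"z": 0.02,"turn": 0,"grip": -1},
    {"x": 0,"y": 0,"z": 0.02,"turn": 0,"grip": -1},
    {"x": 0,"y": 0,"z": 0,"turn": 0,"grip": -1},
    {"x": 0,"y": 0,"z": 0,"turn": 0,"grip": -1},
    {"x": 0,"y": 0,"z": 0,"turn": 0,"grip": -1},
    {"x": 0,"y": 0,"z": 0,"turn": 0,"grip": -1},
    {"x": 0,"y": 0,"z": 0,"turn": 0,"grip": -1},
  ],
)

```text
time_s: 15.95
position: [293.0, 317.2, 95.8]
orientation: [-3.139, -0.001, -0.441]
wrist_force: [-13.9, -6.8, 26.6]
opening: 7.4
gripper_force: 66.8
```

Request:
step_arm(
  plan=[
    {"x": 0,"y": 0,"z": -0.05,"turn": 0,"grip": -1},
    {"x": 0,"y": 0,"z": -0.05,"turn": 0,"grip": -1},
    {"x": 0,"y": 0,"z": -0.05,"turn": 0,"grip": -1},
    {"x": 0,"y": 0,"z": 0,"turn": 0,"grip": -1},
    {"x": 0,"y": 0,"z": 0,"turn": 0,"grip": -1},
    {"x": 0,"y": 0,"z": 0,"turn": 0,"grip": -1},
    {"x": 0,"y": 0,"z": 0,"turn": 0,"grip": -1},
    {"x": 0,"y": 0,"z": 0,"turn": 0,"grip": -1},
  ],
)

```text
time_s: 16.75
position: [292.7, 316.9, 97.9]
orientation: [3.141, -0.0, -0.442]
wrist_force: [0.0, 0.4, -5.0]
opening: 7.3
gripper_force: 61.3
```

```bash
python3 - <<'E'
from rig import state,cams
from h import *
import pickle
now={n:cams.capture(n) for n in("wrist","scene","top")};pickle.dump(now,open("d7.pkl","wb"))
s=state();print(s["position"],s["orientation"],s["wrist_force"],s["torque"])
d3=pickle.load(open("d3.pkl","rb"))["wrist"]["frame"];d5=pickle.load(open("d5.pkl","rb"))["wrist"]["frame"];w6=cv2.imread("pics/w6.png")[:,:,::-1]
# rim ring template matching pieces: shift of the image around fixed-in-gripper rim
g=lambda im:cv2.cvtColor(np.ascontiguousarray(im),cv2.COLOR_RGB2GRAY)
def rim(im):
    gr=g(im).astype(int);o=[]
    for ang in range(0,360,20):
        a=np.radians(ang);rr=np.arange(95,155);x=(287+rr*np.cos(a)).astype(int);y=(148+rr*np.sin(a)).astype(int)
        ok=(y>=0)&(y<420);v=gr[y.clip(0,419),x]*ok;k=int(np.argmax(v-cv2.blur(v.astype(np.float32).reshape(1,-1),(15,1)).ravel()));o.append(int(rr[k]))
    return o
for n,i in(("d3",d3),("d5",d5),("w6",w6),("now",now["wrist"]["frame"])):print(n,rim(i))
# handle in fingers & scene cues: mug in scene image at predicted pixel
c=now["scene"];print("rim px scene",proj(c,[347,289.5,127]),"base",proj(c,[347,289.5,7]))
E
```

```text
[292.69770586 316.95221175  98.02768359] [ 3.14146499e+00  2.60817436e-05 -4.41891011e-01] [-0.5178465   0.01086133 -4.06293323] [0.08683773 0.2261556  0.01979493]
d3 [124, 124, 122, 126, 123, 139, 127, 127, 126, 127, 125, 123, 124, 151, 150, 122, 123, 125]
d5 [121, 120, 120, 133, 120, 139, 126, 127, 127, 127, 126, 125, 124, 122, 150, 122, 122, 123]
w6 [121, 121, 121, 120, 121, 139, 125, 125, 126, 127, 126, 126, 123, 150, 150, 122, 122, 123]
now [121, 120, 121, 120, 121, 139, 125, 127, 127, 127, 126, 146, 123, 121, 150, 122, 122, 123]
rim px scene [172.61195566 210.28877439] base [176.82408935 245.15606175]
```

Request:
step_arm(
  plan=[
    {"x": 0,"y": 0,"z": 0.03,"turn": 0,"grip": -1},
    {"x": 0,"y": 0,"z": 0.02,"turn": 0,"grip": -1},
    {"x": 0,"y": 0,"z": 0,"turn": 0,"grip": -1},
    {"x": 0,"y": 0,"z": 0,"turn": 0,"grip": -1},
    {"x": 0,"y": 0,"z": 0,"turn": 0,"grip": -1},
    {"x": 0,"y": 0,"z": 0,"turn": 0,"grip": -1},
    {"x": 0,"y": 0,"z": 0,"turn": 0,"grip": -1},
    {"x": 0,"y": 0,"z": 0,"turn": 0,"grip": -1},
  ],
)

```text
time_s: 17.7
position: [292.8, 317.4, 96.4]
orientation: [-3.141, 0.0, -0.442]
wrist_force: [-3.1, 0.7, 3.5]
opening: 7.6
gripper_force: 62.1
```

```bash
python3 - <<'E'
from rig import state
from h import *
import pickle
s=state();print(s["position"],s["wrist_force"],s["torque"])
d=pickle.load(open("d7.pkl","rb"));d0=pickle.load(open("d0.pkl","rb"))
# mug outline in scene: difference from first picture around predicted place
a=cv2.absdiff(d["scene"]["frame"],d0["scene"]["frame"]).max(2)[195:260,145:205]
h=d["scene"]["frame"][195:260,145:205]
for r in range(0,65,4): print(195+r,''.join('#' if v>25 else '.' for v in a[r]))
# coaster from both views -> height
out=[]
for n,(x0,x1,y0,y1) in(("top",(150,225,245,305)),("scene",(140,210,220,262))):
    g=cv2.cvtColor(d0[n]["frame"],cv2.COLOR_RGB2HSV);m=cv2.inRange(g,(5,110,120),(20,255,255));k=np.zeros_like(m);k[y0:y1,x0:x1]=m[y0:y1,x0:x1]
    ct=max(cv2.findContours(k,0,1)[0],key=cv2.contourArea);e=cv2.fitEllipse(ct);print(n,e);out.append(e[0])
print(tri([d0["top"],d0["scene"]],out))
# same for jar/tin check of base: skip
E
```

```text
[292.79366617 317.38564039  96.38190602] [-3.11908271  0.72327221  3.50558929] [ 0.44857798  1.19586381 -0.01508578]
195 ###############...#..........................###############
199 ###############......#........................##############
203 ################...........#####..............##############
207 #############################.############....##############
211 ###############.##########################...#.#############
215 ####################################.##........#############
219 ....###########.#########################.......###..#######
223 .....##########.###########################......###########
227 ......########...###########################.#...###########
231 .........###################################.....###..######
235 ...............#############################.....###########
239 ........#########.##########################......##########
243 ..##########################################.......#...#####
247 ########################################..............#.####
251 ####################...########.......................#.####
255 ##################.....................................#.###
259 ##########...............................................###Traceback (most recent call last):
  File "<stdin>", line 14, in <module>
cv2.error: OpenCV(4.12.0) /io/opencv/modules/imgproc/src/shapedescr.cpp:361: error: (-201:Incorrect size of input array) There should be at least 5 points to fit the ellipse in function 'fitEllipseNoDirect'
```

The moment shows the mug touching with its far edge, so it is tipped about 3° in the pads. I'll ease the grip slowly so that it settles flat.

Request:
step_arm(
  plan=[
    {"x": 0,"y": 0,"z": 0,"turn": 0,"grip": -0.84},
    {"x": 0,"y": 0,"z": 0,"turn": 0,"grip": -0.83},
    {"x": 0,"y": 0,"z": 0,"turn": 0,"grip": -0.82},
    {"x": 0,"y": 0,"z": 0,"turn": 0,"grip": -0.81},
    {"x": 0,"y": 0,"z": 0,"turn": 0,"grip": -0.81},
    {"x": 0,"y": 0,"z": 0,"turn": 0,"grip": -0.8},
    {"x": 0,"y": 0,"z": 0,"turn": 0,"grip": -0.8},
    {"x": 0,"y": 0,"z": 0,"turn": 0,"grip": -0.8},
  ],
)

```text
time_s: 18.5
position: [292.9, 316.5, 95.8]
orientation: [3.141, -0.001, -0.442]
wrist_force: [1.6, -0.4, -0.2]
opening: 8.5
gripper_force: 0.3
```

Request:
step_arm(
  plan=[
    {"x": 0,"y": 0,"z": 0,"turn": 0,"grip": -0.75},
    {"x": 0,"y": 0,"z": 0,"turn": 0,"grip": -0.65},
    {"x": 0,"y": 0,"z": 0,"turn": 0,"grip": -0.5},
    {"x": 0,"y": 0,"z": 0,"turn": 0,"grip": -0.3},
    {"x": 0,"y": 0,"z": 0,"turn": 0,"grip": -0.1},
    {"x": 0,"y": 0,"z": 0,"turn": 0,"grip": 0.1},
    {"x": 0,"y": 0,"z": 0,"turn": 0,"grip": 0.2},
    {"x": 0,"y": 0,"z": 0,"turn": 0,"grip": 0.2},
  ],
)

```text
time_s: 19.3
position: [292.7, 317.0, 96.1]
orientation: [-3.142, 0.0, -0.442]
wrist_force: [0.2, -0.2, 0.2]
opening: 51.1
gripper_force: 0.0
```

Request:
step_arm(
  plan=[
    {"x": 0,"y": 0,"z": -0.2,"turn": 0,"grip": 0.2},
    {"x": 0,"y": 0,"z": -0.5,"turn": 0,"grip": 0.2},
    {"x": 0,"y": 0,"z": -0.8,"turn": 0,"grip": 0.2},
    {"x": 0,"y": 0,"z": -0.8,"turn": 0,"grip": 0.2},
    {"x": 0,"y": 0,"z": -0.8,"turn": 0,"grip": 0.2},
    {"x": 0,"y": 0,"z": -0.8,"turn": 0,"grip": 0.2},
    {"x": 0,"y": 0,"z": -0.4,"turn": 0,"grip": 0.2},
    {"x": 0,"y": 0,"z": 0,"turn": 0,"grip": 0.2},
  ],
)

```text
time_s: 20.1
position: [293.5, 317.9, 271.3]
orientation: [-3.136, -0.001, -0.442]
wrist_force: [0.2, -0.8, -0.4]
opening: 51.2
gripper_force: 0.0
```

```bash
python3 - <<'E'
from rig import state,cams
from h import *
import pickle
d={n:cams.capture(n) for n in("wrist","scene","top")};pickle.dump(d,open("d8.pkl","wb"))
s=state();print(s["position"],s["wrist_force"],s["opening"])
c=d["wrist"];im=c["frame"];h=cv2.cvtColor(im,cv2.COLOR_RGB2HSV)
m=cv2.inRange(h,(5,110,110),(20,255,255))
for ct in cv2.findContours(m,0,1)[0]:
    if cv2.contourArea(ct)>60:
        q=np.array([fray(c,*map(float,x[0]),7)[:2] for x in ct]);print(cv2.boundingRect(ct),cv2.contourArea(ct),cv2.minEnclosingCircle(q.astype(np.float32)),q.min(0).round(),q.max(0).round())
d0=pickle.load(open("d0.pkl","rb"))
a=cv2.absdiff(d["scene"]["frame"],d0["scene"]["frame"]).max(2)
for r in range(195,262,4): print(r,''.join('#' if v>25 else '.' for v in a[r,130:215]))
# red/olive/caps displacement in scene: compare hue blobs
for n,lo,hi in(("red",(0,150,80),(6,255,255)),("olive",(24,100,60),(34,255,255))):
    for k in("top","scene"):
        o=[]
        for z in(d0,d):
            g=cv2.inRange(cv2.cvtColor(z[k]["frame"],cv2.COLOR_RGB2HSV),lo,hi);nn,l,st,ce=cv2.connectedComponentsWithStats(g)
            o.append([(int(st[i,4]),*ce[i].round(1).tolist()) for i in range(1,nn) if st[i,4]>60])
        print(n,k,o)
E
```

```text
[292.40727361 316.61535756 267.55846267] [-0.18410416 -0.33311258 -0.08731478] 51.17016884555567
(257, 95, 58, 55) 2138.0 ((344.4693298339844, 290.19122314453125), 34.782127380371094) [310. 258.] [379. 323.]
(231, 68, 110, 108) 2414.0 ((345.487548828125, 291.3997497558594), 64.90824890136719) [281. 227.] [410. 356.]
(0, 0, 37, 41) 308.5 ((693.4773559570312, 577.9984741210938), 46.419944763183594) [691. 532.] [721. 624.]
195 #.#.........................................................#########################
199 #.#..........................................................########################
203 ##...........................................................########################
207 ##................................##########.#########.......########################
211 ##............................#################.#########...#.#######################
215 ##.................################################.###.......#######################
219 ##.................######......#########################.......###..#################
223 ##..................######.....###########
[... 389 characters left out ...]
##############
243 #..................########################################...........###############
247 .........#.############################################..............#.##############
251 ################################......###.####.........................##############
255 ###############################.........................................#############
259 ##########################..............................................#############
red top [[], []]
red scene [[(133, 316.6, 212.9), (348, 318.6, 249.6)], [(174, 243.0, 185.1), (135, 316.6, 212.7), (140, 238.2, 223.7), (351, 318.6, 249.7)]]
olive top [[], []]
olive scene [[(460, 261.2, 262.1)], [(619, 258.5, 262.0)]]
```

```bash
python3 -c "
from rig import ctrl
print(ctrl.finish_job())"
```

```text
the job is handed in; nothing more can be done
None
```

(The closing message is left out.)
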